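Check the oil bath with its dip rod

ROBOT

A 6-joint arm with a two-finger parallel gripper is mounted at the origin on the work surface. World frame = base frame: x ahead of the robot, y to its left, z up, the work surface at z = 0. Lengths are in m, angles in rad, forces in N, time in s.
With the tool pointing down it reaches from about 0.35 to 0.975 m from the base axis. Payload 17.4 kg.
Tool frame: the origin (TCP) lies on the centre line of the jaws, within the pads' length; the fingertips stand 14 mm ahead of it and the grasp point (between the pads) lies 5 mm behind it; z points along the fingers, y is the direction in which the jaws open and shut (so a half turn about z gives the same grasp; the last joint's range is limited). The gripper opens to 85 mm and grips with 20 to 120 N. Pads are 22 mm wide; open, the fingers measure 114 mm over their backs; the gripper's body (76 mm by 85 mm) begins 54 mm behind the grasp point. The pads swing forward as they close: fully open they stand 13 mm farther back than shut.
Start: joints at [-1.279, 0.116, 1.442, -0, 1.584, -0.038], TCP at [0.219, -0.639, 0.245] pointing down, gripper open.
Joint ranges: [-2.83, 2.83], [-0.83, 2.19], [0.07, 2.5], [-1.14, 4.28], [0.01, 3], [-2.97, 2.97]. Speed limits (rad/s): [1.89, 1.89, 2.22, 3.14, 3.14, 3.14].

INTERFACE

Orientations are given as a unit quaternion [x, y, z, w].
In Python, from bench import readout, viewer, workorder gives the robot as it stands.
- The arm moves only by the tool play_rows, never from a script. Its argument "moves" is a list of rows, each an object with "delta_pos": the shift along the tool's x, y, z in m, a list of three; "turn": the turn, a rotation vector about the tool's x, y, z in degrees, a list of three. A call has 1 to 10 rows; each row shifts and turns the commanded pose from where the row before left it, along the tool's axes as they then stand; what a row does not reach is not made up. A row lasts 1/12 s, in which the tool goes at most 41.7 mm and 7.16 degrees, less where a joint would pass 70% of its speed; a pose out of reach is approached as far as the arm can. A call with a gripper value outside its range is refused whole. "grip" is the closure, from 0 (fully open) to 1 (shut), set as the call begins (left out, the last holds). The fingers move at their own pace and stop on an object; "grip_force" is the grip in N (left out, the last holds). Time passes only in rows, so rows that do not move let the fingers close. It gives the time, the measured TCP pose, the force and the opening at its end, in the units of the state.
- readout.state(): the state, without advancing time (a new reading comes with each control period).
- viewer.camera(name): name is "scene" or "top"; returns the picture (420x560x3 uint8, red, green, blue); there is no depth.
- viewer.camera_model(name): a dict with "fov_y" (degrees; the focal length in pixels is half the picture's height over the tangent of half this angle, whatever the lens; pixels are square), "cx", "cy" (the principal point, pixels), "extrinsics" (4x4, takes a point from camera to world coordinates). Camera axes: x right, y up, looking along -z (the intrinsics and any distortion apply to the point x, -y, -z); pixel columns grow to the right and rows downward; lengths in m; the calibration is good to about 2 mm. A picture is of the moment at which its call begins. camera_model takes no time and is no camera call.
- workorder.sign_off(): hands the job in, once; it reports no verdict.
The state is a dict: "time": time; "qpos": joint angles; "dq": joint speeds; "joint_efforts": joint torques, N m; "tool_pos": TCP position; "tcp_rot": TCP orientation; "wrist_force": force on the tool from outside, world axes, zero at the start; "torque": the same for the moment, N m; "opening": opening from 0.0 (shut) to 1.0 (fully open).
Only numpy, scipy, OpenCV 4.12 (cv2) and the standard library are available. Lean on these libraries where they do the work, as an engineer would, in place of code of your own. Each camera call takes 0.05 s, during which the arm holds its last target. There are 200 camera calls.

TASK

Check the oil level in the white heating bath: pull the top drawer of the grey drawer unit out to its stop and leave it open, take the yellow-handled dip rod out of it, and push the rod down the bath's slanting dip neck until its collar stops on the mouth. Then draw it right out and hold it for reading with its tip over the white drip tray, a hand's breadth or more above it: rod level, marked face up, steady and touching nothing. Finish still holding it there, and do not knock the tray, bottle, screwdriver or jar about.

Things in the scene. Friction and masses are not known exactly. Their poses are not given: they have to be found in the camera images.
- cab_drawer0 (a joint): top drawer of the grey two-drawer unit with white fronts: metres pulled out, 0 shut, stop at 0.150; it slides along the unit's -x axis, light friction (about 1 N plus damping), and stays where it is left
- cab_drawer0_handle (a point): middle of the steel bar handle of the top drawer (moves with it): a level bar 11 mm thick and 120 mm long, along the unit's y axis, on two posts, its axis 35 mm in front of the drawer's face (29 mm clear gap behind the bar) and 34 mm below the unit's top; the lower drawer's like handle lies 53 mm below it
- cab: drawer unit, fixed: 220 deep (x) x 360 wide (y) x 130 mm tall; origin at the centre of its underside, -x points out of the fronts. Top drawer: tray 187 x 330 mm, 6 mm walls 39 mm high, floor 75 mm above the bench, front panel's top edge 119 mm above it. At its stop the drawer's middle is 151 mm in front of the unit's origin; the unit's top begins 95 mm in front of it
- dip_rod_grip (a point): centre of the dip rod's yellow handle (grasp here): a bar 85 long x 18 wide x 28 mm tall, flat sides. Axes: x along the rod to its tip, z out of the marked face (up as it lies in the drawer), y across the 18 mm. It lies across the drawer, tip to the unit's -y side, handle on the drawer's floor. Rod 251 mm long, 105 to 210 g, balance point about 25 mm from here towards the tip
- dip_rod_collar (a point): centre of the tip-side face of the dark steel collar, a disc 27 mm across and 6 mm thick at the end of the handle; this face is 48.5 mm from the handle's centre along the rod's x axis and stops on the neck's mouth; same axes
- dip_rod_tip (a point): round-nosed tip of the rod: a steel rod 7 mm thick reaches 160 mm from the collar's face to here (208.5 mm from the handle's centre); white flat with red and black marks on its +z side near the tip; same axes
- dip_rod: the dip rod as a whole; origin at the underside of the handle, 14 mm below its centre; same axes
- neck: slanting guide tube fixed in the bath's left (+y) wall; origin at the centre of its flared brass mouth, 148 mm above the bench; z points out of the mouth along the tube, 40 degrees above horizontal; x level; y slants down and outwards. Bore 14 mm, open for the whole rod, flared to 22 mm at the mouth; rim 29 mm outside; stands 75 mm out of the wall. Home: rod's x along -z, collar at the origin
- bath: white oil bath, fixed on the bench: case 220 (x) x 260 (y) x 160 mm tall with a steel lid to 174 mm, stirrer motor on the lid's right half up to 256 mm; origin at the centre of its underside, +y towards the neck's side
- tray: white drip tray standing loose below the neck, 220 (x) x 150 (y) x 18 mm tall, 0.5 kg; origin at the centre of its underside
- bottle: amber oil bottle, 60 mm across, 170 mm tall, standing beyond the tray; origin at the centre of its underside; not to be disturbed
- driver: red screwdriver lying behind the bath, on the side away from the robot; origin at its middle, underneath; not to be disturbed
- jar: glass jar 56 mm across, 70 mm tall, standing on top of the drawer unit; origin at the centre of its underside; not to be disturbed

How it is judged:
On the way, in this order (a step that is already met when the one before it is completed fails the run):
1. the top drawer is pulled out to its stop (value of joint cab_drawer0 above 0.145 m), for 0.2 s.
2. the held rod is in the neck with its collar stopped on the mouth (z of dip_rod_collar in the frame of neck below 0.005 m and distance between dip_rod_collar and neck below 0.01 m and angle between the x axis of dip_rod_tip and the z axis of neck, either way round below 0.14 rad and contact force between the fingers and dip_rod above 0.5 N), for 0.2 s.
3. the rod is drawn right out of the neck, in the grip (z of dip_rod_tip in the frame of neck above 0.005 m and contact force between the fingers and dip_rod above 0.5 N), for 0.1 s.
At the end, for the whole second after the job is handed in: Gripper holds the rod still (under 20 mm/s, 0.1 rad/s), level within 7 degrees, marked face up within 11, tip above the tray's outline and 80 mm or more above its underside, touching no bath, tray, drawer unit or bottle; drawer out at least 120 mm (angle between dip_rod_tip's own x axis and vertical between 1.451 and 1.691 rad and angle between dip_rod_tip's own z axis and vertical below 0.2 rad and x of dip_rod_tip in the frame of tray between -0.11 and 0.11 m and y of dip_rod_tip in the frame of tray between -0.075 and 0.075 m and z of dip_rod_tip in the frame of tray above 0.08 m and contact force between the fingers and dip_rod above 0.5 N and contact force between dip_rod and bath below 0.1 N and contact force between dip_rod and tray below 0.1 N and contact force between dip_rod and cab below 0.1 N and contact force between dip_rod and bottle below 0.1 N and linear speed of dip_rod below 0.02 m/s and angular speed of dip_rod below 0.1 rad/s and value of joint cab_drawer0 above 0.12 m); the arm keeps its last pose, push and grip.
It fails at once if the drip tray is pushed more than 25 mm (distance of tray from where it was at the start of the episode above 0.025 m).
It fails at once if the bottle is moved more than 25 mm or tipped (distance of bottle from where it was at the start of the episode above 0.025 m or angle between bottle's own z axis and vertical above 0.35 rad).
It fails at once if the screwdriver is moved more than 25 mm (distance of driver from where it was at the start of the episode above 0.025 m).
It fails at once if the jar is moved more than 25 mm or tipped (distance of jar from where it was at the start of the episode above 0.025 m or angle between jar's own z axis and vertical above 0.35 rad).
It also fails if it takes over 61 s, if anything falls off the work surface, if the arm or the gripper's body presses on something with over 40 N, if the wrist force passes 120 N, or if a joint passes its speed limit or range.

## Working session

There is one attempt and no reset: what is moved stays moved. The work goes in short steps, Python scripts to look and compute and a tool call to move; the robot and the scene stay as the last step left them, time stands still between calls to the robot, and variables do not carry over. Pictures are saved under pics/ and viewed, about 8 in all and at most 12, crops included, and the job is handed in when it is done.

Besides the shell and the picture viewer there is one more tool, called after "Request:" as name([rows], argument=value, ...), one row to a line, values as JSON. play_rows: Moves the arm, as the interface text tells. Its arguments: {"type":"object","properties":{"moves":{"type":"array"},"grip":{"type":"number"},"grip_force":{"type":"number"}},"required":["moves"]}

```bash
mkdir -p pics; ls
python3 - <<'E'
from bench import readout, viewer
import cv2,numpy as np
print(readout.state())
for n in("scene","top"):
    m=viewer.camera_model(n);print(n,{k:(np.round(v,4).tolist() if k=="extrinsics" else v) for k,v in m.items()})
    im=viewer.camera(n);cv2.imwrite(f"pics/{n}0.png",im[:,:,::-1])
E
```

```text
pics
{'time': 0.0, 'qpos': array([-1.27882428e+00,  1.16501223e-01,  1.44231444e+00,  3.89661857e-06,
        1.58401375e+00, -3.78137686e-02]), 'dq': array([-0.00106112,  0.00069097,  0.00030912,  0.0001085 ,  0.00021771,
        0.00024525]), 'joint_efforts': array([ 1.14786934e-05, -7.31997085e+01, -6.32476974e+01, -5.82238044e-05,
        6.48724512e-03,  4.94576216e-05]), 'tool_pos': array([ 0.21852024, -0.63844531,  0.24452136]), 'tcp_rot': array([ 9.86435747e-01,  1.64146685e-01, -7.64391450e-05, -6.13638362e-04]), 'wrist_force': array([ 0.04899479, -0.29567873,  0.17152838]), 'torque': array([-0.01862084, -0.01747108, -0.02715052]), 'opening': 1.0011133091843618}
scene {'fov_y': 50.92544549420286, 'cx': 283.11924117366044, 'cy': 209.14104156359664, 'extrinsics': [[-0.3855, -0.746, 0.543, 1.2912], [0.9226, -0.3188, 0.2171, 0.2965], [0.0112, 0.5847, 0.8112, 1.0825], [0.0, 0.0, 0.0, 1.0]]}
top {'fov_y': 49.725036622387194, 'cx': 270.6579235742066, 'cy': 208.8108861187965, 'extrinsics': [[-0.0081, 0.995, -0.0997, 0.5247], [-1.0, -0.0087, -0.005, 0.0225], [-0.0058, 0.0996, 0.995, 1.1318], [0.0, 0.0, 0.0, 1.0]]}
```

View pics/scene0.png

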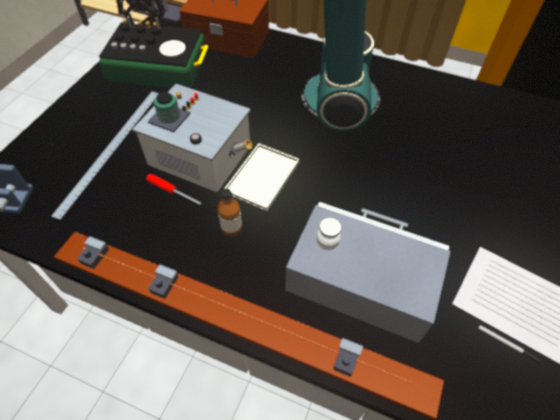

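View pics/top0.png

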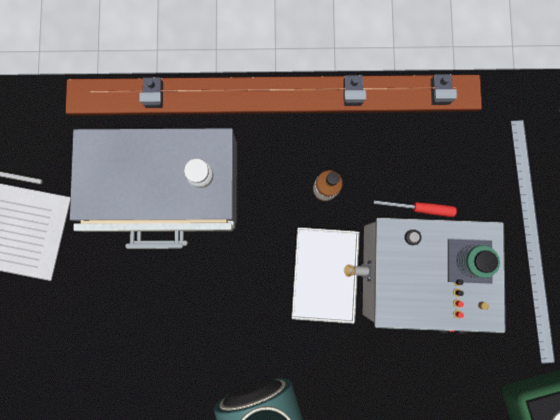

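Run:
```python
import cv2,numpy as np
t=cv2.imread("pics/top0.png");s=cv2.imread("pics/scene0.png")
z=lambda im,x,y,w,h,k:cv2.resize(im[y:y+h,x:x+w],None,fx=k,fy=k,interpolation=cv2.INTER_CUBIC)
a=z(t,60,120,200,150,2*2)[:, :]
b=z(t,285,220,100,150-45,4)
c=z(s,210,120,100,105-35*0,4)
out=np.zeros((600,800,3),np.uint8)
a=z(t,65,120,180,135,2.2); out[:a.shape[0],:a.shape[1]]=a
b=z(t,285,220,100,110,4)[:300]; out[:300,400:800]=b   # x=285+(u-400)/4,y=220+v/4
c=z(s,215,130,100,75,4); out[300:600,0:400]=c         # x=215+u/4,y=130+(v-300)/4
d=z(s,285,200,170,128,2.35)[:300,:400]; out[300:300+d.shape[0],400:400+d.shape[1]]=d
cv2.imwrite("pics/crops.png",out)
```

```text
(no output)
```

View pics/crops.png

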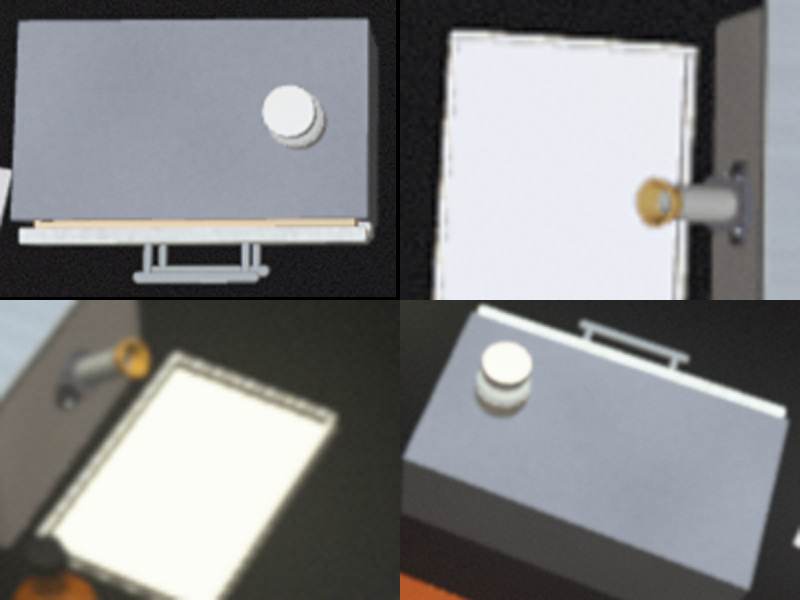

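```bash
cat > h.py <<'E'
import numpy as np
from bench import readout, viewer
def ray(n,u,v):
    m=viewer.camera_model(n);E=np.array(m["extrinsics"]);f=210/np.tan(np.radians(m["fov_y"])/2)
    d=E[:3,:3]@np.array([(u-m["cx"])/f,-(v-m["cy"])/f,-1]);return E[:3,3],d/np.linalg.norm(d)
def onz(n,u,v,z):
    o,d=ray(n,u,v);return o+d*(z-o[2])/d[2]
def two(p,q):
    o,d=ray("top",*p);a,e=ray("scene",*q)
    t=np.linalg.lstsq(np.c_[d,-e],a-o,rcond=None)[0];A=o+d*t[0];B=a+e*t[1];return (A+B)/2,np.linalg.norm(A-B)
def proj(n,P):
    m=viewer.camera_model(n);E=np.array(m["extrinsics"]);f=210/np.tan(np.radians(m["fov_y"])/2)
    c=E[:3,:3].T@(np.array(P)-E[:3,3]);return m["cx"]+f*c[0]/-c[2],m["cy"]-f*c[1]/-c[2]
E
python3 - <<'E'
from h import *
import cv2
np.set_printoptions(precision=4,suppress=True)
for p in[(73.2,129.5),(232.7,128.6),(231.8,219.1),(70.5,219.5)]:print("cab",onz("top",*p,.13))
for p in[(477,318),(784,412),(748,590),(405,460)]:print("cab scene",onz("scene",285+(p[0]-400)/2.35,200+(p[1]-300)/2.35,.13))
for p in[(126.4,245.9),(181.8,245.9)]:print("handle",onz("top",*p,.096))
print("front panel",[onz("top",*p,.119) for p in[(73.5,227.3),(232,226.5)]])
for p in[(582,323),(686,358)]:print("handle sc",onz("scene",285+(p[0]-400)/2.35,200+(p[1]-300)/2.35,.096))
print("mouth",two((349.5,270.5),(248,144.5)),onz("top",349.5,270.5,.148),onz("scene",248,144.5,.148))
print("bath front",[onz("top",*p,.174) for p in[(376.5,219.5),(503,222),(504,331),(374,329)]])
print("neck base",onz("top",285+342/4,220+202/4,.092))
for p in[(298,228.5),(358,231),(354,322),(293,319)]:print("tray",onz("top",*p,.018))
print("bottle base/cap",onz("top",333,179,.17),onz("top",322,192,.0))
print("jar",onz("top",65+290/2.2,120+110/2.2,.2),onz("scene",285+107/2.35,200+62/2.35,.2))
E
```

```text
cab [0.8097 0.4737 0.13  ]
cab [0.8082 0.1119 0.13  ]
cab [0.6029 0.1138 0.13  ]
cab [0.6051 0.4724 0.13  ]
cab scene [0.6127 0.1249 0.13  ]
cab scene [0.6003 0.4703 0.13  ]
cab scene [0.8135 0.4746 0.13  ]
cab scene [0.8126 0.1186 0.13  ]
handle [0.5463 0.3576 0.096 ]
handle [0.5452 0.231  0.096 ]
front panel [array([0.5884, 0.47  , 0.119 ]), array([0.5871, 0.1144, 0.119 ])]
handle sc [0.5467 0.2348 0.096 ]
handle sc [0.5474 0.3593 0.096 ]
mouth (array([ 0.4879, -0.1406,  0.1436]), np.float64(0.0024267854251089896)) [ 0.4885 -0.1411  0.148 ] [ 0.4914 -0.1374  0.148 ]
bath front [array([ 0.596 , -0.1966,  0.174 ]), array([ 0.5884, -0.4631,  0.174 ]), array([ 0.3632, -0.4519,  0.174 ]), array([ 0.3692, -0.1843,  0.174 ])]
neck base [ 0.486 -0.198  0.092]
tray [ 0.5871 -0.0388  0.018 ]
tray [ 0.5797 -0.186   0.018 ]
tray [ 0.3607 -0.1704  0.018 ]
tray [ 0.3689 -0.0237  0.018 ]
bottle base/cap [ 0.6842 -0.107   0.17  ] [ 0.6795 -0.1015  0.    ]
jar [0.7008 0.1805 0.2   ] [0.7028 0.1848 0.2   ]
```

Request:
play_rows([
  {"delta_pos": [0,0,-0.018],"turn": [0,0,-7.1]},
  {"delta_pos": [0,0,-0.018],"turn": [0,0,-7.1]},
  {"delta_pos": [0,0,-0.018],"turn": [0,0,-7.1]},
  {"delta_pos": [0,0,-0.018],"turn": [0,0,-7.1]},
  {"delta_pos": [0,0,-0.018],"turn": [0,0,-7.1]},
  {"delta_pos": [0,0,-0.018],"turn": [0,0,-7.1]},
  {"delta_pos": [0,0,-0.018],"turn": [0,0,-7.1]},
  {"delta_pos": [0,0,-0.018],"turn": [0,0,-7.1]},
  {"delta_pos": [0,0,-0.018],"turn": [0,0,-7.1]},
  {"delta_pos": [0,0,-0.018],"turn": [0,0,-7.1]},
])

```text
time: 0.93
tool_pos: [0.2186, -0.6385, 0.4258]
tcp_rot: [0.706, 0.709, 0.0, -0.0]
wrist_force: [-0.3, 0.3, 0.3]
opening: 1.003
```

Request:
play_rows([
  {"delta_pos": [0.0346,0.0121,0],"turn": [0,0,0]},
  {"delta_pos": [0.0346,0.0121,0],"turn": [0,0,0]},
  {"delta_pos": [0.0346,0.0121,0],"turn": [0,0,0]},
  {"delta_pos": [0.0346,0.0121,0],"turn": [0,0,0]},
  {"delta_pos": [0.0346,0.0121,0],"turn": [0,0,0]},
  {"delta_pos": [0.0346,0.0121,0],"turn": [0,0,0]},
  {"delta_pos": [0.0346,0.0121,0],"turn": [0,0,0]},
  {"delta_pos": [0.0346,0.0121,0],"turn": [0,0,0]},
  {"delta_pos": [0.0346,0.0121,0],"turn": [0,0,0]},
], grip=0.7, grip_force=60)

```text
time: 1.68
tool_pos: [0.3281, -0.3257, 0.4251]
tcp_rot: [0.708, 0.706, 0.0, -0.0]
wrist_force: [0.3, 0.4, -0.3]
opening: 0.304
```

Request:
play_rows([
  {"delta_pos": [0.0346,0.0121,0],"turn": [0,0,0]},
  {"delta_pos": [0.0346,0.0121,0],"turn": [0,0,0]},
  {"delta_pos": [0.0346,0.0121,0],"turn": [0,0,0]},
  {"delta_pos": [0.0346,0.0121,0],"turn": [0,0,0]},
  {"delta_pos": [0.0346,0.0121,0],"turn": [0,0,0]},
  {"delta_pos": [0.0346,0.0121,0],"turn": [0,0,0]},
  {"delta_pos": [0.0346,0.0121,0],"turn": [0,0,0]},
  {"delta_pos": [0.0346,0.0121,0],"turn": [0,0,0]},
  {"delta_pos": [0.0346,0.0121,0],"turn": [0,0,0]},
])

```text
time: 2.43
tool_pos: [0.4375, -0.0143, 0.4253]
tcp_rot: [0.708, 0.707, 0.0, 0.0]
wrist_force: [1.5, -0.2, -0.4]
opening: 0.298
```

Request:
play_rows([
  {"delta_pos": [0.0346,0.0121,0],"turn": [0,0,0]},
  {"delta_pos": [0.0346,0.0121,0],"turn": [0,0,0]},
  {"delta_pos": [0.0346,0.0121,0],"turn": [0,0,0]},
  {"delta_pos": [0.0346,0.0121,0],"turn": [0,0,0]},
  {"delta_pos": [0.0346,0.0121,0],"turn": [0,0,0]},
  {"delta_pos": [0.0346,0.0121,0],"turn": [0,0,0]},
  {"delta_pos": [0.0346,0.0121,0],"turn": [0,0,0]},
  {"delta_pos": [0.0346,0.0121,0],"turn": [0,0,0]},
  {"delta_pos": [0.0346,0.0121,0],"turn": [0,0,0]},
])

```text
time: 3.18
tool_pos: [0.5472, 0.297, 0.4249]
tcp_rot: [0.708, 0.707, -0.0, -0.0]
wrist_force: [0.4, -0.5, 0.6]
opening: 0.297
```

Request:
play_rows([
  {"delta_pos": [0,0,0.034]},
  {"delta_pos": [0,0,0.034]},
  {"delta_pos": [0,0,0.034]},
  {"delta_pos": [0,0,0.034]},
  {"delta_pos": [0,0,0.034]},
  {"delta_pos": [0,0,0.034]},
  {"delta_pos": [0,0,0.034]},
  {"delta_pos": [0,0,0.02]},
  {"delta_pos": [0,0,0.01]},
])

```text
validation failed for argument at $.mo...
```

Run:
```python
from h import *
import cv2
s=viewer.camera("scene");t=viewer.camera("top")
a=cv2.resize(s[130:280,280:480],(800,600),interpolation=2)[:,:,::-1]
out=np.zeros((600,800,3),np.uint8)
out[:300,:400]=cv2.resize(s[180:255,350:450][:,:,::-1],(400,300),interpolation=2)
out[:300,400:]=cv2.resize(t[200:275,105:205][:,:,::-1],(400,300),interpolation=2)
out[300:,:400]=cv2.resize(s[:,:,::-1],(400,300));out[300:,400:]=cv2.resize(t[:,:,::-1],(400,300))
cv2.imwrite("pics/a.png",out)
```

```text
(no output)
```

View pics/a.png

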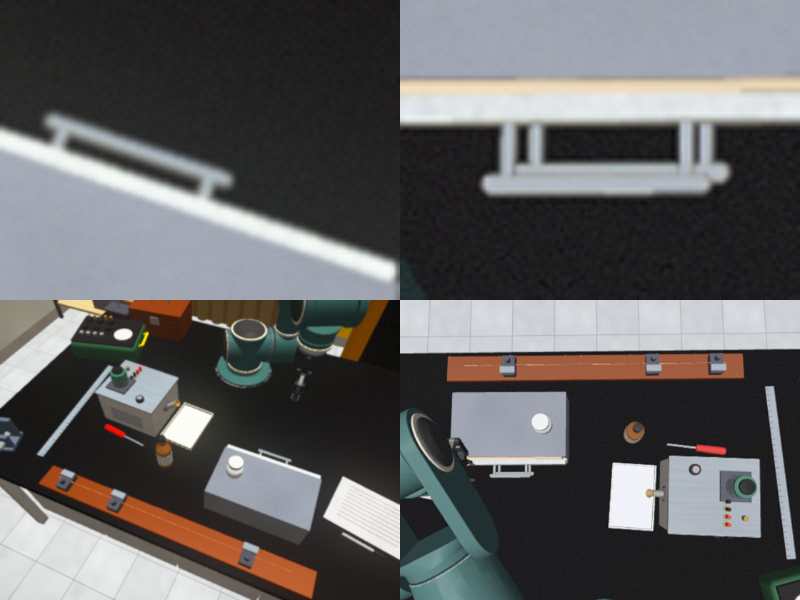

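The `turn` field is required, so that descent was refused and the arm is still above the handle. I'll repeat it with turns.

Request:
play_rows([
  {"delta_pos": [0,0,0.034],"turn": [0,0,0]},
  {"delta_pos": [0,0,0.034],"turn": [0,0,0]},
  {"delta_pos": [0,0,0.034],"turn": [0,0,0]},
  {"delta_pos": [0,0,0.034],"turn": [0,0,0]},
  {"delta_pos": [0,0,0.034],"turn": [0,0,0]},
  {"delta_pos": [0,0,0.034],"turn": [0,0,0]},
  {"delta_pos": [0,0,0.034],"turn": [0,0,0]},
  {"delta_pos": [0,0,0.03],"turn": [0,0,0]},
])

```text
time: 3.95
tool_pos: [0.5464, 0.2942, 0.155]
tcp_rot: [0.708, 0.706, -0.001, -0.0]
wrist_force: [0.6, -0.6, 0.3]
opening: 0.297
```

Run:
```python
from h import *
import cv2
print(readout.state()["tool_pos"],proj("top",[.547,.297,.42]))
s=viewer.camera("scene");t=viewer.camera("top")
out=np.zeros((300,800,3),np.uint8)
out[:300,:400]=cv2.resize(s[150:255,330:470][:,:,::-1],(400,300),interpolation=2)
out[:300,400:]=cv2.resize(t[190:295,85:225][:,:,::-1],(400,300),interpolation=2)
cv2.imwrite("pics/b.png",out)
```

```text
[0.54635424 0.29415728 0.15501943] (np.float64(98.40315889920265), np.float64(241.36227598747294))
```

View pics/b.png

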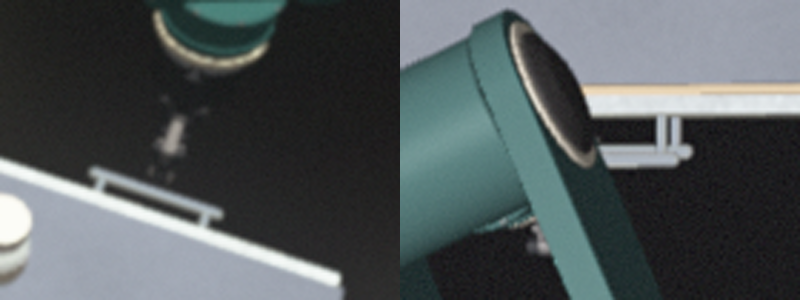

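Scene view: the fingertips are above the middle of the bar, as expected. I'll go down and close on it.

Request:
play_rows([
  {"delta_pos": [0,0,0.02],"turn": [0,0,0]},
  {"delta_pos": [0,0,0.02],"turn": [0,0,0]},
  {"delta_pos": [0,0,0.015],"turn": [0,0,0]},
  {"delta_pos": [0,0,0.008],"turn": [0,0,0]},
  {"delta_pos": [0,0,0],"turn": [0,0,0]},
])

```text
time: 4.47
tool_pos: [0.5467, 0.2947, 0.0936]
tcp_rot: [0.708, 0.706, -0.001, -0.0]
wrist_force: [0.4, -0.8, 0.6]
opening: 0.298
```

Request:
play_rows([
  {"delta_pos": [0,0,0],"turn": [0,0,0]},
  {"delta_pos": [0,0,0],"turn": [0,0,0]},
  {"delta_pos": [0,0,0],"turn": [0,0,0]},
  {"delta_pos": [0,0,0],"turn": [0,0,0]},
  {"delta_pos": [0,0,0],"turn": [0,0,0]},
], grip=1, grip_force=30)

```text
time: 4.88
tool_pos: [0.5475, 0.2951, 0.0956]
tcp_rot: [0.708, 0.706, 0.001, 0.0]
wrist_force: [-0.4, -1.4, 5.8]
opening: 0.116
```

Request:
play_rows([
  {"delta_pos": [0,-0.01,0],"turn": [0,0,0]},
  {"delta_pos": [0,-0.02,0],"turn": [0,0,0]},
  {"delta_pos": [0,-0.02,0],"turn": [0,0,0]},
  {"delta_pos": [0,-0.02,0],"turn": [0,0,0]},
  {"delta_pos": [0,-0.02,0],"turn": [0,0,0]},
  {"delta_pos": [0,-0.02,0],"turn": [0,0,0]},
  {"delta_pos": [0,-0.02,0],"turn": [0,0,0]},
  {"delta_pos": [0,-0.012,0],"turn": [0,0,0]},
  {"delta_pos": [0,-0.006,0],"turn": [0,0,0]},
  {"delta_pos": [0,0,0],"turn": [0,0,0]},
])

```text
time: 5.72
tool_pos: [0.4054, 0.2957, 0.0961]
tcp_rot: [0.708, 0.706, 0.009, 0.006]
wrist_force: [73.8, 6.4, -29.1]
opening: 0.113
```

Request:
play_rows([
  {"delta_pos": [0,0.006,0],"turn": [0,0,0]},
  {"delta_pos": [0,0,0],"turn": [0,0,0]},
  {"delta_pos": [0,0,0],"turn": [0,0,0]},
])

```text
time: 5.97
tool_pos: [0.4062, 0.2957, 0.0958]
tcp_rot: [0.708, 0.706, 0.002, 0.0]
wrist_force: [7.2, 1.2, 4.3]
opening: 0.115
```

Run:
```python
from h import *
import cv2
s=viewer.camera("scene");t=viewer.camera("top")
out=np.zeros((600,800,3),np.uint8)
out[:300,:400]=cv2.resize(s[150:300,280:480][:,:,::-1],(400,300),interpolation=2)
out[:300,400:]=cv2.resize(t[190:340,55:255][:,:,::-1],(400,300),interpolation=2)
cv2.imwrite("pics/c.png",out[:300])
```

```text
(no output)
```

View pics/c.png

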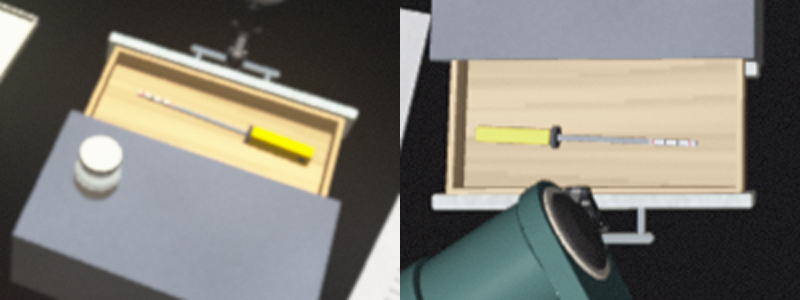

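Request:
play_rows([
  {"delta_pos": [0,0,0],"turn": [0,0,0]},
  {"delta_pos": [0,0,0],"turn": [0,0,0]},
  {"delta_pos": [0,0,0],"turn": [0,0,0]},
  {"delta_pos": [0,0,-0.02],"turn": [0,0,0]},
  {"delta_pos": [0,0,-0.03],"turn": [0,0,0]},
  {"delta_pos": [0,0,-0.035],"turn": [0,0,0]},
  {"delta_pos": [0,0,-0.035],"turn": [0,0,0]},
], grip=0.7)

```text
time: 6.65
tool_pos: [0.4044, 0.295, 0.2153]
tcp_rot: [0.708, 0.707, -0.001, -0.0]
wrist_force: [0.3, 0.8, 0.0]
opening: 0.298
```

Run:
```python
from h import *
import cv2
np.set_printoptions(precision=4,suppress=True)
P={}
for n in("top","scene"):
    im=viewer.camera(n);cv2.imwrite(f"pics/d_{n}.png",im[:,:,::-1])
    h=cv2.cvtColor(im,cv2.COLOR_RGB2HSV)
    m=cv2.inRange(h,(24,130,120),(34,255,255))
    roi=np.zeros_like(m)
    if n=="top":roi[200:310,60:240]=255
    else: roi[170:260,320:460]=255
    m&=roi
    k,l,st,c=cv2.connectedComponentsWithStats(m)
    i=1+np.argmax(st[1:,4]);ys,xs=np.where(l==i)
    r=cv2.minAreaRect(np.c_[xs,ys].astype(np.float32));print(n,st[i],c[i],r)
    b=cv2.boxPoints(r);P[n]=c[i]
    for q in b:print("  ",q,onz(n,*q,.103 if n=="top" else .103))
    print(" c",onz(n,*c[i],.103))
print(two(P["top"],P["scene"]))
print("collar/tip",onz("top",55+157/2,190+137/2,.089),onz("top",55+298/2,190+142/2,.089))
print("drawer wall",[onz("top",55+u/2,190+v/2,.114) for u,v in((66,190),(340,190),(345,60))])
print(readout.state()["tool_pos"])
```

```text
top [129 255   1   4   4] [129.  256.5] ((129.0, 256.5), (3.0, 0.0), -90.0)
   [129. 258.] [0.5188 0.3488 0.103 ]
   [129. 258.] [0.5188 0.3488 0.103 ]
   [129. 255.] [0.5255 0.349  0.103 ]
   [129. 255.] [0.5255 0.349  0.103 ]
 c [0.5222 0.3489 0.103 ]
scene [405 213  33  16 211] [420.9905 220.673 ] ((420.8082275390625, 220.67808532714844), (32.88856506347656, 6.554304122924805), 20.556047439575195)
   [404.2603 217.9726] [0.5337 0.3476 0.103 ]
   [406.5617 211.8356] [0.5111 0.3486 0.103 ]
   [437.3562 223.3836] [0.5161 0.4339 0.103 ]
   [435.0548 229.5206] [0.5382 0.4321 0.103 ]
 c [0.5247 0.3914 0.103 ]
(array([0.5171, 0.3752, 0.0813]), np.float64(0.03845859317543087))
collar/tip [0.5175 0.3429 0.089 ] [0.5105 0.1812 0.089 ]
drawer wall [array([0.4599, 0.4353, 0.114 ]), array([0.4575, 0.1303, 0.114 ]), array([0.6022, 0.125 , 0.114 ])]
[0.4061 0.2961 0.2202]
```

Request:
play_rows([
  {"delta_pos": [0.0235,0.0287,0],"turn": [0,0,0]},
  {"delta_pos": [0.0235,0.0287,0],"turn": [0,0,0]},
  {"delta_pos": [0.0235,0.0287,0],"turn": [0,0,0]},
  {"delta_pos": [0.0235,0.0287,0],"turn": [0,0,0]},
  {"delta_pos": [0,0,0.03],"turn": [0,0,2.7]},
  {"delta_pos": [0,0,0.03],"turn": [0,0,0]},
  {"delta_pos": [0,0,0],"turn": [0,0,0]},
], grip=0.45)

```text
time: 7.33
tool_pos: [0.5183, 0.388, 0.1471]
tcp_rot: [0.724, 0.69, -0.004, -0.001]
wrist_force: [-2.1, -0.8, -1.5]
opening: 0.55
```

Run:
```python
from h import *
import cv2
print(readout.state()["tool_pos"])
s=viewer.camera("scene");t=viewer.camera("top")
out=np.zeros((300,800,3),np.uint8)
out[:300,:400]=cv2.resize(s[160:265,340:480][:,:,::-1],(400,300),interpolation=2)
out[:300,400:]=cv2.resize(t[190:295,85:225][:,:,::-1],(400,300),interpolation=2)
cv2.imwrite("pics/e.png",out)
```

```text
[0.51825115 0.38802041 0.14710746]
```

View pics/e.png

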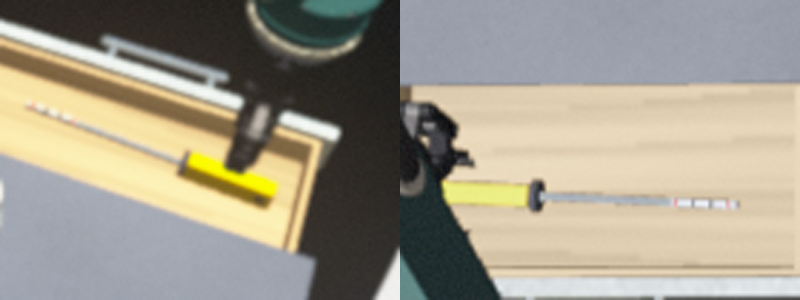

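The fingers straddle the yellow handle, about 45 mm above it. Next I'll go down and grip.

Request:
play_rows([
  {"delta_pos": [0,0,0.02],"turn": [0,0,0]},
  {"delta_pos": [0,0,0.02],"turn": [0,0,0]},
  {"delta_pos": [0,0,0.01],"turn": [0,0,0]},
  {"delta_pos": [0,0,0.004],"turn": [0,0,0]},
  {"delta_pos": [0,0,0],"turn": [0,0,0]},
  {"delta_pos": [0,0,0],"turn": [0,0,0]},
])

```text
time: 7.93
tool_pos: [0.5203, 0.3893, 0.102]
tcp_rot: [0.724, 0.69, 0.001, 0.0]
wrist_force: [0.1, 0.6, 0.7]
opening: 0.557
```

Request:
play_rows([
  {"delta_pos": [0,0,0],"turn": [0,0,0]},
  {"delta_pos": [0,0,0],"turn": [0,0,0]},
  {"delta_pos": [0,0,0],"turn": [0,0,0]},
  {"delta_pos": [0,0,0],"turn": [0,0,0]},
  {"delta_pos": [0,0,0],"turn": [0,0,0]},
  {"delta_pos": [0,0,0],"turn": [0,0,0]},
], grip=1, grip_force=80)

```text
time: 8.43
tool_pos: [0.5205, 0.3893, 0.1017]
tcp_rot: [0.724, 0.69, 0.001, 0.0]
wrist_force: [-0.5, -0.7, 7.1]
opening: 0.185
```

Request:
play_rows([
  {"delta_pos": [0,0,0],"turn": [0,0,0]},
  {"delta_pos": [0,0,0],"turn": [0,0,0]},
  {"delta_pos": [0,0,0.005],"turn": [0,0,0]},
  {"delta_pos": [0,0,0.004],"turn": [0,0,0]},
  {"delta_pos": [0,0,0],"turn": [0,0,0]},
], grip=0.6)

```text
time: 8.85
tool_pos: [0.5195, 0.3887, 0.0898]
tcp_rot: [0.724, 0.69, -0.001, -0.0]
wrist_force: [-0.2, 0.0, 0.5]
opening: 0.401
```

Request:
play_rows([
  {"delta_pos": [0,0,0],"turn": [0,0,0]},
  {"delta_pos": [0,0,0],"turn": [0,0,0]},
  {"delta_pos": [0,0,0],"turn": [0,0,0]},
  {"delta_pos": [0,0,0],"turn": [0,0,0]},
  {"delta_pos": [0,0,0],"turn": [0,0,0]},
  {"delta_pos": [0,0,0],"turn": [0,0,0]},
], grip=1, grip_force=80)

```text
time: 9.35
tool_pos: [0.5199, 0.389, 0.0912]
tcp_rot: [0.724, 0.69, -0.0, -0.0]
wrist_force: [0.5, 0.3, -1.2]
opening: 0.193
```

Request:
play_rows([
  {"delta_pos": [0,0,-0.015],"turn": [0,0,0]},
  {"delta_pos": [0,0,-0.03],"turn": [0,0,0]},
  {"delta_pos": [0,0,-0.034],"turn": [0,0,0]},
  {"delta_pos": [0,0,-0.034],"turn": [0,0,0]},
  {"delta_pos": [0,0,-0.034],"turn": [0,0,0]},
  {"delta_pos": [0,0,-0.034],"turn": [0,0,0]},
  {"delta_pos": [0,0,-0.032],"turn": [0,0,0]},
])

```text
time: 9.93
tool_pos: [0.5196, 0.3888, 0.3079]
tcp_rot: [0.724, 0.69, 0.001, 0.0]
wrist_force: [0.3, 0.6, -1.6]
opening: 0.195
```

Request:
play_rows([
  {"delta_pos": [-0.02,0,0],"turn": [0,0,0]},
  {"delta_pos": [-0.035,-0.001,0],"turn": [0,0,0]},
  {"delta_pos": [-0.037,-0.001,0],"turn": [0,0,0]},
  {"delta_pos": [-0.037,-0.001,0],"turn": [0,0,0]},
  {"delta_pos": [-0.037,-0.001,0],"turn": [0,0,0]},
  {"delta_pos": [-0.037,-0.001,0],"turn": [0,0,0]},
  {"delta_pos": [-0.037,-0.001,0],"turn": [0,0,0]},
  {"delta_pos": [-0.037,-0.001,0],"turn": [0,0,0]},
  {"delta_pos": [-0.037,0,0],"turn": [0,0,0]},
  {"delta_pos": [-0.035,0,0],"turn": [0,0,0]},
])

```text
time: 10.77
tool_pos: [0.4951, 0.039, 0.3058]
tcp_rot: [0.724, 0.69, 0.001, 0.001]
wrist_force: [2.0, 0.0, -1.4]
opening: 0.191
```

Request:
play_rows([
  {"delta_pos": [0,0,0],"turn": [0,3,0]},
  {"delta_pos": [0,0,0],"turn": [0,6,0]},
  {"delta_pos": [0,0,0],"turn": [0,6,0]},
  {"delta_pos": [0,0,0],"turn": [0,6,0]},
  {"delta_pos": [0,0,0],"turn": [0,6,0]},
  {"delta_pos": [0,0,0],"turn": [0,6,0]},
  {"delta_pos": [0,0,0],"turn": [0,5,0]},
  {"delta_pos": [0,0,0],"turn": [0,2,0]},
  {"delta_pos": [0,0,0],"turn": [0,0,0]},
  {"delta_pos": [0,0,0],"turn": [0,0,0]},
])

```text
time: 11.6
tool_pos: [0.4958, 0.0404, 0.305]
tcp_rot: [0.681, 0.648, 0.247, -0.235]
wrist_force: [-0.7, -0.7, -2.3]
opening: 0.196
```

Run:
```python
from h import *
import cv2
from scipy.spatial.transform import Rotation as R
np.set_printoptions(precision=4,suppress=True)
s=viewer.camera("scene");t=viewer.camera("top")
cv2.imwrite("pics/f_s.png",s[:,:,::-1]);cv2.imwrite("pics/f_t.png",t[:,:,::-1])
st=readout.state();print(st["tool_pos"],st["qpos"],st["wrist_force"]);r=R.from_quat(st["tcp_rot"]).as_matrix();print(r)
tip=st["tool_pos"]+r@[-.2085,0,.002];print("tip pred",tip,proj("top",tip),proj("scene",tip))
out=np.zeros((600,800,3),np.uint8)
out[:300,:400]=cv2.resize(s[85:235,180:380][:,:,::-1],(400,300),interpolation=2)
out[:300,400:]=cv2.resize(t[200:350,250:450][:,:,::-1],(400,300),interpolation=2)
out[300:,:400]=cv2.resize(s[110:170,220:300][:,:,::-1],(400,300),interpolation=2)
out[300:,400:]=cv2.resize(t[240:300,310:390][:,:,::-1],(400,300),interpolation=2)
cv2.imwrite("pics/f.png",out)
```

```text
[0.4959 0.041  0.3052] [-0.322  -0.2579  1.8028  0.6809  1.7642 -0.1965] [-0.914  -0.3332 -1.43  ]
[[ 0.0361  0.9988  0.0319]
 [ 0.7664 -0.0482  0.6405]
 [ 0.6413  0.0013 -0.7673]]
tip pred [ 0.4884 -0.1175  0.17  ] (np.float64(340.04089672222386), np.float64(271.0051659708509)) (np.float64(254.3080252225772), np.float64(140.39963562112428))
```

View pics/f.png

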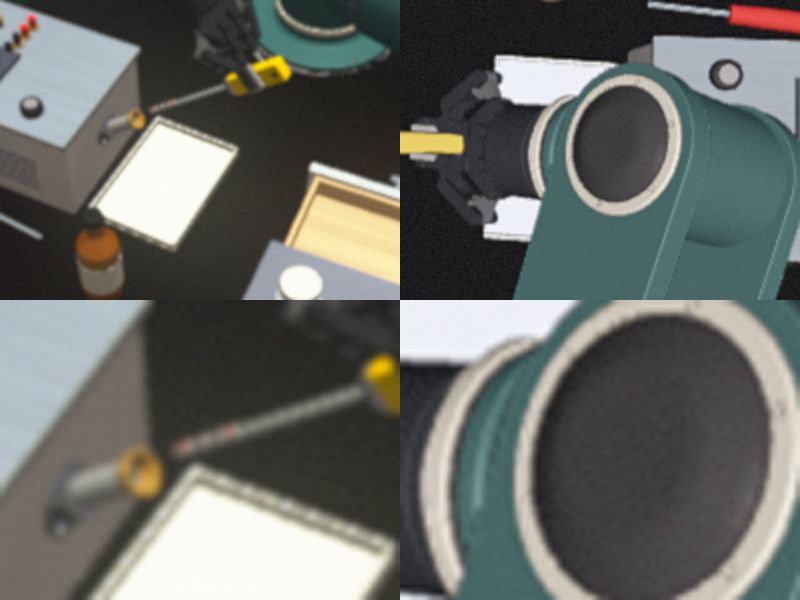

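Run:
```python
from h import *
np.set_printoptions(precision=2,suppress=True)
M=np.array([.489,-.140,.148])
C=lambda P:((np.array(proj("scene",P))-[220,110])*5+[0,300]) # crop px
for yaw in(-1,-2.5,-4):
    a=np.radians(yaw);n=np.array([-np.sin(a)*.766,np.cos(a)*.766,.643])
    print(yaw,"M",C(M),"base",C(M-.075*n),"+30",C(M+.03*n),"+190",C(M+.19*n))
p=np.array([.4959,.0410,.3052]);x=np.array([.0361,.7664,.6413]);z=np.array([.032,.6405,-.767])
print("tip",C(p-.2085*x+.002*z),"collar",C(p-.0485*x+.002*z),"cont +30",C(p-.2385*x+.002*z))
for d in np.eye(3)*.005:print("5mm",C(M+d)-C(M))
print("top mouth proj",proj("top",M), "top rest: base",proj("top",M-.075*np.array([.033,.765,.643])))
```

```text
-1 M [137.73 468.47] base [ 57.22 496.22] +30 [171.79 456.73] +190 [374.18 386.97]
-2.5 M [137.73 468.47] base [ 58.4  494.58] +30 [171.32 457.41] +190 [371.27 391.6 ]
-4 M [137.73 468.47] base [ 59.63 492.96] +30 [170.83 458.09] +190 [368.18 396.19]
tip [171.53 452.08] collar [371.71 386.69] cont +30 [137.91 463.06]
5mm [-3.68  5.71]
5mm [7.75 2.45]
5mm [-0.47 -6.05]
top mouth proj (np.float64(348.99593858391404), np.float64(270.2614026615457)) top rest: base (np.float64(370.93218770214105), np.float64(270.4096163395159))
```

Request:
play_rows([
  {"delta_pos": [-0.003,0.0035,0.004],"turn": [0,0,0]},
  {"delta_pos": [-0.008,0,0],"turn": [0,0,0]},
  {"delta_pos": [-0.008,0,0],"turn": [0,0,0]},
  {"delta_pos": [-0.008,0,0],"turn": [0,0,0]},
  {"delta_pos": [-0.005,0,0],"turn": [0,0,0]},
  {"delta_pos": [-0.005,0,0],"turn": [0,0,0]},
  {"delta_pos": [-0.005,0,0],"turn": [0,0,0]},
  {"delta_pos": [0,0,0],"turn": [0,0,0]},
])

```text
time: 12.37
tool_pos: [0.4979, 0.0104, 0.2735]
tcp_rot: [0.681, 0.648, 0.248, -0.236]
wrist_force: [-0.1, -0.0, -1.7]
opening: 0.195
```

Run:
```python
from h import *
import cv2
np.set_printoptions(precision=4,suppress=True)
s=viewer.camera("scene")
st=readout.state();print(st["tool_pos"],st["wrist_force"],st["torque"])
cv2.imwrite("pics/g.png",cv2.resize(s[110:170,220:300][:,:,::-1],(560,420),interpolation=2))
```

```text
[0.4979 0.0107 0.2739] [-0.8161 -0.6221 -1.3395] [-0.4783 -0.0117  0.0129]
```

View pics/g.png

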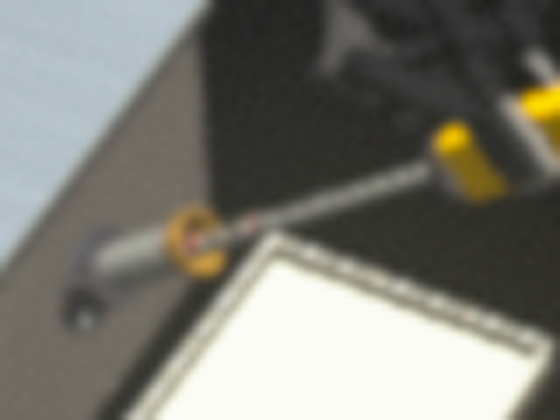

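Scene crop: the tip at about (195,240) sits in the middle of the brass mouth, at about (197,242), with no contact force. I'll push it in.

Request:
play_rows([
  {"delta_pos": [-0.006,0,0],"turn": [0,0,0]},
  {"delta_pos": [-0.006,0,0],"turn": [0,0,0]},
  {"delta_pos": [-0.006,0,0],"turn": [0,0,0]},
  {"delta_pos": [-0.006,0,0],"turn": [0,0,0]},
  {"delta_pos": [-0.006,0,0],"turn": [0,0,0]},
  {"delta_pos": [0,0,0],"turn": [0,0,0]},
])

```text
time: 12.92
tool_pos: [0.4967, -0.0127, 0.2539]
tcp_rot: [0.681, 0.648, 0.247, -0.236]
wrist_force: [-0.0, -0.0, -2.1]
opening: 0.196
```

Request:
play_rows([
  {"delta_pos": [-0.006,0,0],"turn": [0,0,0]},
  {"delta_pos": [-0.006,0,0],"turn": [0,0,0]},
  {"delta_pos": [-0.006,0,0],"turn": [0,0,0]},
  {"delta_pos": [-0.006,0,0],"turn": [0,0,0]},
  {"delta_pos": [-0.006,0,0],"turn": [0,0,0]},
  {"delta_pos": [0,0,0],"turn": [0,0,0]},
])

```text
time: 13.42
tool_pos: [0.4955, -0.0356, 0.2346]
tcp_rot: [0.681, 0.648, 0.247, -0.236]
wrist_force: [-0.2, -0.8, -2.2]
opening: 0.197
```

Request:
play_rows([
  {"delta_pos": [-0.007,0,0],"turn": [0,0,0]},
  {"delta_pos": [-0.007,0,0],"turn": [0,0,0]},
  {"delta_pos": [-0.007,0,0],"turn": [0,0,0]},
  {"delta_pos": [-0.007,0,0],"turn": [0,0,0]},
  {"delta_pos": [-0.007,0,0],"turn": [0,0,0]},
  {"delta_pos": [0,0,0],"turn": [0,0,0]},
])

```text
time: 13.92
tool_pos: [0.4942, -0.0625, 0.212]
tcp_rot: [0.681, 0.648, 0.247, -0.236]
wrist_force: [-0.2, 1.1, -1.1]
opening: 0.195
```

Request:
play_rows([
  {"delta_pos": [-0.007,0,0],"turn": [0,0,0]},
  {"delta_pos": [-0.007,0,0],"turn": [0,0,0]},
  {"delta_pos": [-0.007,0,0],"turn": [0,0,0]},
  {"delta_pos": [-0.007,0,0],"turn": [0,0,0]},
  {"delta_pos": [-0.006,0,0],"turn": [0,0,0]},
  {"delta_pos": [0,0,0],"turn": [0,0,0]},
])

```text
time: 14.42
tool_pos: [0.4929, -0.0884, 0.1903]
tcp_rot: [0.681, 0.648, 0.247, -0.236]
wrist_force: [0.1, 0.7, -1.8]
opening: 0.199
```

Request:
play_rows([
  {"delta_pos": [-0.004,0,0],"turn": [0,0,0]},
  {"delta_pos": [-0.004,0,0],"turn": [0,0,0]},
  {"delta_pos": [-0.003,0,0],"turn": [0,0,0]},
  {"delta_pos": [-0.002,0,0],"turn": [0,0,0]},
  {"delta_pos": [0,0,0],"turn": [0,0,0]},
])

```text
time: 14.83
tool_pos: [0.4926, -0.0978, 0.1827]
tcp_rot: [0.681, 0.648, 0.248, -0.236]
wrist_force: [0.1, 0.8, -1.4]
opening: 0.196
```

Request:
play_rows([
  {"delta_pos": [-0.0015,0,0],"turn": [0,0,0]},
  {"delta_pos": [-0.0015,0,0],"turn": [0,0,0]},
  {"delta_pos": [0,0,0],"turn": [0,0,0]},
])

```text
time: 15.08
tool_pos: [0.4925, -0.1, 0.1809]
tcp_rot: [0.681, 0.648, 0.248, -0.236]
wrist_force: [0.0, -0.5, -1.4]
opening: 0.192
```

Request:
play_rows([
  {"delta_pos": [-0.002,0,0],"turn": [0,0,0]},
  {"delta_pos": [-0.0015,0,0],"turn": [0,0,0]},
  {"delta_pos": [0,0,0],"turn": [0,0,0]},
])

```text
time: 15.33
tool_pos: [0.4923, -0.1027, 0.1785]
tcp_rot: [0.681, 0.648, 0.248, -0.236]
wrist_force: [-0.2, 0.4, -1.2]
opening: 0.198
```

Request:
play_rows([
  {"delta_pos": [-0.0015,0,0],"turn": [0,0,0]},
  {"delta_pos": [-0.0015,0,0],"turn": [0,0,0]},
  {"delta_pos": [0,0,0],"turn": [0,0,0]},
])

```text
time: 15.58
tool_pos: [0.4923, -0.1033, 0.1786]
tcp_rot: [0.679, 0.648, 0.249, -0.237]
wrist_force: [-2.6, 17.8, 13.2]
opening: 0.193
```

Request:
play_rows([
  {"delta_pos": [-0.001,0,0],"turn": [0,0,0]},
  {"delta_pos": [0,0,0],"turn": [0,0,0]},
  {"delta_pos": [0,0,0],"turn": [0,0,0]},
  {"delta_pos": [0,0,0],"turn": [0,0,0]},
])

```text
time: 15.92
tool_pos: [0.4923, -0.1034, 0.1786]
tcp_rot: [0.679, 0.649, 0.25, -0.238]
wrist_force: [-4.8, 24.1, 18.1]
opening: 0.193
```

Run:
```python
from h import *
import cv2
np.set_printoptions(precision=4,suppress=True)
s=viewer.camera("scene")
st=readout.state();print(st["tool_pos"],st["wrist_force"],st["torque"])
cv2.imwrite("pics/i.png",cv2.resize(s[90:180,200:320][:,:,::-1],(560,420),interpolation=2))
```

```text
[ 0.4923 -0.1034  0.1786] [-4.4479 24.8185 19.2023] [4.6858 0.5656 0.4636]
```

View pics/i.png

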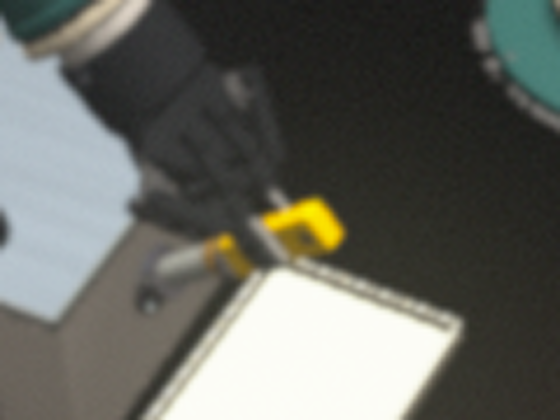

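Collar seated: force is about 31 N along the axis, and the handle end sits against the brass mouth at about (215,250) in the crop. I'll draw it out along the axis.

Request:
play_rows([
  {"delta_pos": [0.006,0,0],"turn": [0,0,0]},
  {"delta_pos": [0.01,0,0],"turn": [0,0,0]},
  {"delta_pos": [0.012,0,0],"turn": [0,0,0]},
  {"delta_pos": [0.012,0,0],"turn": [0,0,0]},
  {"delta_pos": [0.012,0,0],"turn": [0,0,0]},
  {"delta_pos": [0.012,0,0],"turn": [0,0,0]},
  {"delta_pos": [0.012,0,0],"turn": [0,0,0]},
])

```text
time: 16.55
tool_pos: [0.4951, -0.0464, 0.2261]
tcp_rot: [0.68, 0.648, 0.248, -0.236]
wrist_force: [-0.1, 0.3, -1.3]
opening: 0.194
```

Request:
play_rows([
  {"delta_pos": [0.013,0,0],"turn": [0,0,0]},
  {"delta_pos": [0.013,0,0],"turn": [0,0,0]},
  {"delta_pos": [0.013,0,0],"turn": [0,0,0]},
  {"delta_pos": [0.013,0,0],"turn": [0,0,0]},
  {"delta_pos": [0.013,0,0],"turn": [0,0,0]},
  {"delta_pos": [0.013,0,0],"turn": [0,0,0]},
  {"delta_pos": [0.013,0,0],"turn": [0,0,0]},
  {"delta_pos": [0.015,0,0],"turn": [0,0,0]},
  {"delta_pos": [0.015,0,0],"turn": [0,0,0]},
  {"delta_pos": [0.01,0,0],"turn": [0,0,0]},
])

```text
time: 17.38
tool_pos: [0.5, 0.054, 0.3107]
tcp_rot: [0.68, 0.648, 0.248, -0.236]
wrist_force: [-0.3, 0.2, -2.8]
opening: 0.19
```

Request:
play_rows([
  {"delta_pos": [0,0,0],"turn": [0,-3,0]},
  {"delta_pos": [0,0,0],"turn": [0,-6,0]},
  {"delta_pos": [0,0,0],"turn": [0,-6,0]},
  {"delta_pos": [0,0,0],"turn": [0,-6,0]},
  {"delta_pos": [0,0,0],"turn": [0,-6,0]},
  {"delta_pos": [0,0,0],"turn": [0,-6,0]},
  {"delta_pos": [0,0,0],"turn": [0,-5,0]},
  {"delta_pos": [0,0,0],"turn": [0,-2,0]},
  {"delta_pos": [0,0,0],"turn": [0,0,0]},
])

```text
time: 18.13
tool_pos: [0.4999, 0.0543, 0.3095]
tcp_rot: [0.723, 0.69, -0.0, 0.001]
wrist_force: [0.1, 0.6, -1.7]
opening: 0.196
```

Request:
play_rows([
  {"delta_pos": [0.01,0,0],"turn": [0,0,0]},
  {"delta_pos": [0.015,-0.008,0],"turn": [0,0,0]},
  {"delta_pos": [0.015,-0.008,0],"turn": [0,0,0]},
  {"delta_pos": [0.008,0,0],"turn": [0,0,0]},
  {"delta_pos": [0,0,0],"turn": [0,0,0]},
  {"delta_pos": [0,0,0],"turn": [0,0,0]},
  {"delta_pos": [0,0,0],"turn": [0,0,0]},
])

```text
time: 18.72
tool_pos: [0.4866, 0.101, 0.3092]
tcp_rot: [0.724, 0.689, 0.0, -0.0]
wrist_force: [-0.4, -0.2, -2.5]
opening: 0.198
```

Run:
```python
from h import *
import cv2
from scipy.spatial.transform import Rotation as R
np.set_printoptions(precision=4,suppress=True)
s=viewer.camera("scene");t=viewer.camera("top")
st=readout.state();r=R.from_quat(st["tcp_rot"]).as_matrix();print(st["tool_pos"],st["wrist_force"],st["dq"],r)
for n,dx in(("tip",-.2085),("collar",-.0485),("handle",0)):
    P=st["tool_pos"]+r@[dx,0,.002];print(n,P,proj("scene",P),proj("top",P))
out=np.zeros((420,800,3),np.uint8)
out[:,:400]=cv2.resize(s[75:285,210:410][:,:,::-1],(400,420),interpolation=2)
out[:,400:]=cv2.resize(t[170:380,240:440][:,:,::-1],(400,420),interpolation=2)
cv2.imwrite("pics/j.png",out)
```

```text
[0.4866 0.1009 0.3092] [ 0.3261 -0.4822 -1.4791] [ 0.0015  0.0002  0.0016 -0.0029 -0.0012  0.0016] [[ 0.0498  0.9988 -0.0002]
 [ 0.9988 -0.0498  0.0001]
 [ 0.0001 -0.0002 -1.    ]]
tip [ 0.4762 -0.1073  0.3072] (np.float64(257.5989163809778), np.float64(101.32392845429993)) (np.float64(345.71071892238274), np.float64(280.7073421308953))
collar [0.4842 0.0525 0.3072] (np.float64(313.54785865709607), np.float64(119.96246914321591)) (np.float64(256.853965145278), np.float64(276.9381487303556))
handle [0.4866 0.1009 0.3072] (np.float64(331.2855904946996), np.float64(125.87152520637902)) (np.float64(229.98668635052027), np.float64(275.7984720527933))
```

View pics/j.png

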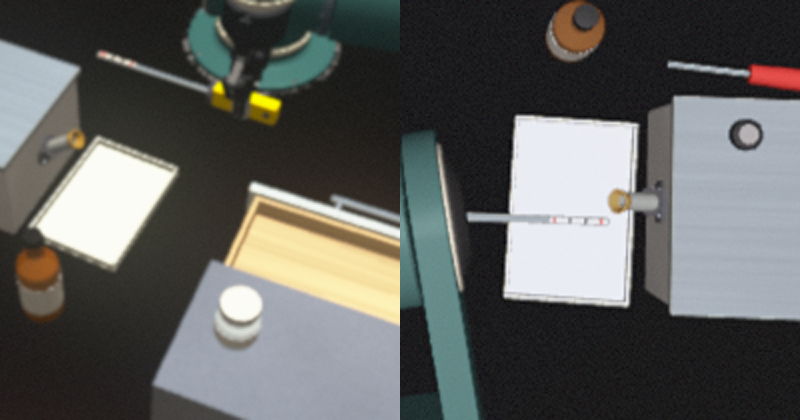

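Both views agree. The top view shows the tip at (344.5,280.5), predicted (345.7,280.7), and the scene view at (259.5,101.5), predicted (257.6,101.3). The rod is level, marks up, over the tray's middle; the drawer is open and the other objects stand where they were.

```bash
python3 -c "
from bench import workorder;print(workorder.sign_off())"
```

```text
the job is handed in; nothing more can be done
None
```

The job is handed in at about 19 s of the 61 s allowed. sign_off gave no verdict, so the results below are from my own readings and pictures.

- **Drawer:** I pulled it by the bar handle until it met the stop. It stopped 8 mm sooner than I expected, at 142 mm of pull, with the wrist force at 74 N. The unit's sizes suggest it began about 8 mm open. I eased the pull off, and the last pictures show it still open.
- **Rod:** My first grip on the handle was about 9 mm too high, so I opened and gripped again lower down.
- **Neck:** The rod went down the neck without resistance until the collar stopped on the mouth. I held about 31 N along the axis there for over 0.3 s. The dark collar itself was too blurred to see in the picture. I judged it seated from the force and from the TCP, which was within about 3 mm of its expected place. I then drew the rod right out.
- **Final hold:** The rod is level and marked face up, with its tip near (0.476, -0.107, 0.307) m, over the middle of the tray and about 0.3 m above it. The tip's predicted position matched both camera views to within 2 px. The arm is still, and the wrist force shows only the rod's weight.
- **Other objects:** In the last pictures the tray, bottle and jar, and the part of the screwdriver in view, show no visible change. I did not measure their positions again.

One move call was refused because it left out "turn"; nothing moved, and I sent the descent again with it.

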